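Feed a carton along the scanning guide with a push stick

ROBOT

A 6-joint arm with a two-finger parallel gripper is mounted at the origin on the work surface. World frame = base frame: x ahead of the robot, y to its left, z up, the work surface at z = 0. Lengths are in m, angles in degrees, forces in N, time in s.
With the tool pointing down it reaches from about 0.35 to 0.85 m from the base axis. Payload 8.1 kg.
Tool frame: the origin (TCP) lies between the finger pads; the fingertips stand 8 mm ahead of it and the grasp point (between the pads) lies 11 mm behind it (nose_length is the distance from the TCP to the fingertips, in m); x points along the fingers, z is the direction in which the jaws open and shut, and the axes are right-handed (so a half turn about x gives the same grasp; the last joint's range is limited). The gripper opens to 93 mm and grips with 3 to 60 N. Pads are 15 mm wide; open, the fingers measure 128 mm over their backs; the gripper's body (75 mm by 188 mm) begins 65 mm behind the grasp point.
Start: joints at [64.836, 7.471, 85.268, -0, 87.261, -4.893], TCP at [0.208, 0.563, 0.199] pointing down, gripper open.
Joint ranges: [-169.43, 169.43], [-51.17, 129.36], [1.28, 143.12], [-76.62, 256.62], [0, 156.53], [-152.29, 152.29]. Speed limits (degrees/s): [136.94, 136.94, 159.86, 180, 180, 180].

INTERFACE

Orientations are given as [roll, pitch, yaw] about the fixed x, y, z axes, in that order (R = Rz(yaw) Ry(pitch) Rx(roll)).
In Python, from cell import observe, get_image, sign_off, masks_of, nose_length gives the robot as it stands. The module is installed in compiled form; this text tells all that it offers.
- The arm moves only by the tool carry_out, never from a script. Its argument "moves" is a list that holds one entry, the list of rows, each a list of 7 numbers: the shift along the tool's x, y, z in mm, then the turn, a rotation vector about the tool's x, y, z in rad, then the finger opening in mm, from 0 to 93. In form: [[[tx, ty, tz, ax, ay, az, gripper], ...]]. A call has 1 to 20 rows; each row shifts and turns the pose as measured when the row begins, along the tool's axes as they then stand; what a row does not reach is not made up. A row lasts 1/10 s, in which the tool goes at most 50 mm and 8.59 degrees, less where a joint would pass 70% of its speed; a pose out of reach is approached as far as the arm can. A call is refused whole if a number of a shift passes 50 or a number of a turn 0.15, either way. A call with a gripper value outside its range is refused whole. The fingers move at their own pace and stop on an object; "grip_force" is the grip in N (left out, the last holds). Time passes only in rows, so rows that do not move let the fingers close. It gives the time, the measured TCP pose, the force and the opening at its end, in the units of the state.
- observe(): the state, without advancing time (a new reading comes with each control period).
- get_image(name): name is "scene" or "side" or "wrist"; returns a dict with "frame" (420x560x3 uint8, red, green, blue), "camera_matrix" (3x3 intrinsics, pixels), "rvec" (rotation vector, rad) and "tvec" (3), from world to camera coordinates, as OpenCV has them. Camera axes: x right, y down, z forward; pixel columns grow to the right and rows downward; lengths in m; the calibration is good to about 2 mm. A picture is of the moment at which its call begins. There is no depth.
- sign_off(): hands the job in, once; it reports no verdict.
Trained networks look in the newest picture that a camera, given by its name, has taken for a name from the list of things; names that differ only in an ending like _2 or _b are one class to them, and where a whole thing is asked for, a point or a joint stands for the part that bears it (a point fixed in the world has none). Each returns a list of dicts, best first, with "confidence" (0 to 1); they miss things now and then, are a little off and sometimes report something else, mostly with a low value. They report only what shows in the picture. A call takes as long as a camera call.
- masks_of(camera, thing): "mask" (420x560 bool, what is visible of it) and "rect" ([left, top, width, height] in pixels, round what is visible of it).
The state is a dict: "t": time; "joint_pos": joint angles; "qd": joint speeds; "tau": joint torques, N m; "tool_pos": TCP position; "ee_rot": TCP orientation; "wrist_force": force on the tool from outside, world axes, zero at the start; "wrist_torque": the same for the moment, N m; "width": finger opening in m.
Only numpy, scipy, OpenCV 4.12 (cv2) and the standard library are available. Lean on these libraries where they do the work, as an engineer would, in place of code of your own. Each camera call takes 0.05 s, during which the arm holds its last target. There are 200 camera calls.

TASK

On the packing bench, pick up the orange push stick by its upright handle and use its L-shaped foot to slide the carton with the blue label sideways, flat against the aluminium fence, then feed it along the fence, always keeping it against the fence, until it meets the yellow end stop. Touch the carton only with the stick and keep it on the bench; leave the carton with the yellow label where it is. Finally let go of the stick, leaving it standing upright on the bench.

Things in the scene. Friction and masses are not known exactly. Their poses are not given: they have to be found in the camera images.
- guide: Fixed aluminium fence (340 long, 20 thick, 40 mm high) with yellow end stop plate; grey scanner 110 high just behind the stop, x 25 to 85, y -55 to 15. Origin: bench level, inner corner of fence and stop. x: along the fence, feed direction; y: square into the fence; z up. Fence face: plane y=0, x -340 to 0. Stop face: plane x=0, y -120 to 20. The lane is the bare bench at negative x and y.
- carton: Box with blue labels, 100 (x) x 80 (y) x 50 mm, 0.2-0.45 kg. Origin: centre of underside, z up. Starts in the lane, its x within 10 degrees of the feed direction, its centre 200-250 mm before the stop face, 10-40 mm gap to the fence. Home: centre at x=-50, y=-40 mm in the guide's frame.
- stick_grip (a point): Orange push stick, standing, 0.15 kg. Point on the axis of its upright handle (26x26, 120 mm tall, sides square to the axes), 95 above its underside. x: push direction, y: press direction (match the guide's), z up. L foot 30 high, legs 26 thick, inner corner at (+13,+13) from here: heel face x=+13, y +13 to +63; side arm face y=+13, x +13 to +83. The carton's rear outer corner nests in it.
- other_carton: Bystander, not to be moved: box with yellow labels, 100 x 80 x 50 mm. Origin: centre of its underside.

How it is judged (in metres and radians):
On the way:
1. with the push stick at it, the carton lies flat against the fence (within 12 mm and about 10 degrees) before it has been fed half way (centre still more than 150 mm before the stop face) (y of carton in the frame of guide above -0.052 m and angle between the x axis of carton and the x axis of guide, either way round below 0.18 rad and x of carton in the frame of guide below -0.15 m and horizontal distance between stick_grip and carton below 0.13 m), for 0.1 s.
At the end, for the whole second after the job is handed in: The blue-labelled carton lies on the bench within 14 mm of the end stop and 12 mm of the fence, parallel to the fence within 10 degrees, at rest; the push stick stands upright on the bench (within 5 degrees), released (y of carton in the frame of guide above -0.052 m and angle between the x axis of carton and the x axis of guide, either way round below 0.18 rad and x of carton in the frame of guide above -0.064 m and height (world z) of carton below 0.01 m and angle between each of carton, stick_grip's own z axis and vertical below 0.1 rad and linear speed of carton below 0.01 m/s and height (world z) of stick_grip below 0.102 m); the robot touches nothing.
It fails at once if the carton is fed past the half way (centre less than 150 mm before the stop face) more than 17 mm off the fence or turned over 13 degrees (x of carton in the frame of guide above -0.15 m and (y of carton in the frame of guide below -0.057 m or angle between the x axis of carton and the x axis of guide, either way round above 0.23 rad)).
It fails at once if the robot touches the blue-labelled carton itself (contact force between any of the arm, the fingers and carton above 1 N).
It fails at once if the blue-labelled carton is lifted or tipped (15 mm, 0.3 rad) (height (world z) of carton above 0.015 m or angle between carton's own z axis and vertical above 0.3 rad).
It fails at once if the yellow-labelled carton is moved more than 20 mm (distance of other_carton from where it was at the start of the episode above 0.02 m).
It also fails if it takes over 48 s, if anything falls off the work surface, if the arm or the gripper's body presses on something with over 40 N, if the wrist force passes 120 N, or if a joint passes its speed limit or range.

## Working session

There is one attempt and no reset: what is moved stays moved. The work goes in short steps, Python scripts to look and compute and a tool call to move; the robot and the scene stay as the last step left them, time stands still between calls to the robot, and variables do not carry over. Pictures are saved under pics/ and viewed, about 8 in all and at most 12, crops included, and the job is handed in when it is done.

Besides the shell and the picture viewer there is one more tool, called by a JSON object that holds its "op" and its "data". carry_out: Moves the arm, as the interface text tells. Its arguments: {"type":"object","properties":{"moves":{"type":"array","items":{"type":"array","items":{"type":"array","items":{"type":"number"}}}},"grip_force":{"type":"number"}},"required":["moves"]}

```bash
mkdir -p pics
cat > h.py <<'E'
import numpy as np, cv2
from cell import *
def snap(n):
    d=get_image(n); return d
def save(d,f): cv2.imwrite('pics/'+f,cv2.cvtColor(d['frame'],cv2.COLOR_RGB2BGR))
def proj(d,P):
    return cv2.projectPoints(np.array(P,float).reshape(-1,3),np.array(d['rvec'],float),np.array(d['tvec'],float),np.array(d['camera_matrix'],float),None)[0].reshape(-1,2)
def ray(d,uv):
    R=cv2.Rodrigues(np.array(d['rvec'],float))[0];t=np.array(d['tvec'],float).ravel()
    K=np.array(d['camera_matrix']);uv=np.array(uv,float).reshape(-1,2)
    r=(np.linalg.inv(K)@np.c_[uv,np.ones(len(uv))].T).T@R
    return -R.T@t, r/np.linalg.norm(r,axis=1)[:,None]
def onz(d,uv,z):
    c,r=ray(d,uv); return c+r*((z-c[2])/r[:,2])[:,None]
E
python3 - <<'E'
from h import *
print(observe(),nose_length)
for n in ['scene','side']:
    d=snap(n);save(d,n+'0.png');print(n,onz(d,[[280,210]],0),ray(d,[[280,210]])[0])
    np.savez(n+'0.npz',**d)
    for th in ['guide','carton','stick_grip','other_carton']:
        print(th,[(round(m['confidence'],2),m['rect']) for m in masks_of(n,th)])
E
```

```text
{'t': 0.0, 'joint_pos': array([ 6.48362533e+01,  7.51548061e+00,  8.53287612e+01, -1.79932996e-03,
        8.72613020e+01, -4.89369751e+00]), 'qd': array([ 0.07296323, -0.07719826,  0.07153281, -0.07741438, -0.00741944,
       -0.1340803 ]), 'tau': array([-1.42495137e-03, -5.59833705e+01, -4.91759419e+01,  7.65659055e-02,
        3.53752426e-02, -8.74460466e-05]), 'tool_pos': array([0.20760623, 0.56229398, 0.19768857]), 'ee_rot': array([ 176.08179431,   89.89444089, -114.18816724]), 'wrist_force': array([-0.16386444,  0.71397928, -1.0115628 ]), 'wrist_torque': array([ 0.05663208, -0.03112026, -0.07846098]), 'width': 0.09315356323207374} 0.008
scene [[0.49679494 0.06152603 0.        ]] [ 1.01287901 -0.53118453  1.03425617]
guide [(0.84, [211.2, 190.1, 129.2, 123.8])]
carton [(0.89, [262.0, 199.6, 46.2, 48.9])]
stick_grip [(0.64, [123.0, 248.0, 45.8, 54.1])]
other_carton [(0.71, [307.7, 128.6, 33.2, 34.7])]
side [[0.58086685 0.11158382 0.        ]] [-0.08644232 -0.94860919  1.02586639]
guide [(0.77, [279.7, 186.8, 100.0, 97.5])]
carton [(0.92, [266.8, 206.4, 46.8, 40.9]), (0.43, [307.4, 299.8, 39.7, 61.7])]
stick_grip [(0.61, [309.9, 299.1, 37.6, 63.1])]
other_carton [(0.67, [182.4, 161.2, 37.0, 37.8])]
```

Run:
```python
import cv2,numpy as np
a=cv2.imread('pics/scene0.png');b=cv2.imread('pics/side0.png')
cv2.imwrite('pics/s0.png',cv2.resize(a[100:325,90:390],None,fx=2.66,fy=2.66,interpolation=cv2.INTER_CUBIC))
cv2.imwrite('pics/d0.png',cv2.resize(b[150:375,150:450],None,fx=2.66,fy=2.66,interpolation=cv2.INTER_CUBIC))
```

```text
(no output)
```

View pics/s0.png

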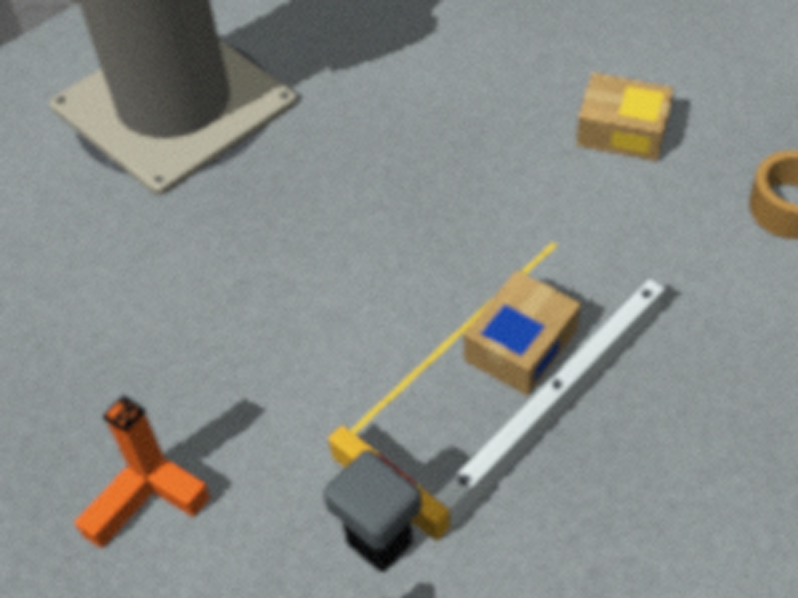

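View pics/d0.png

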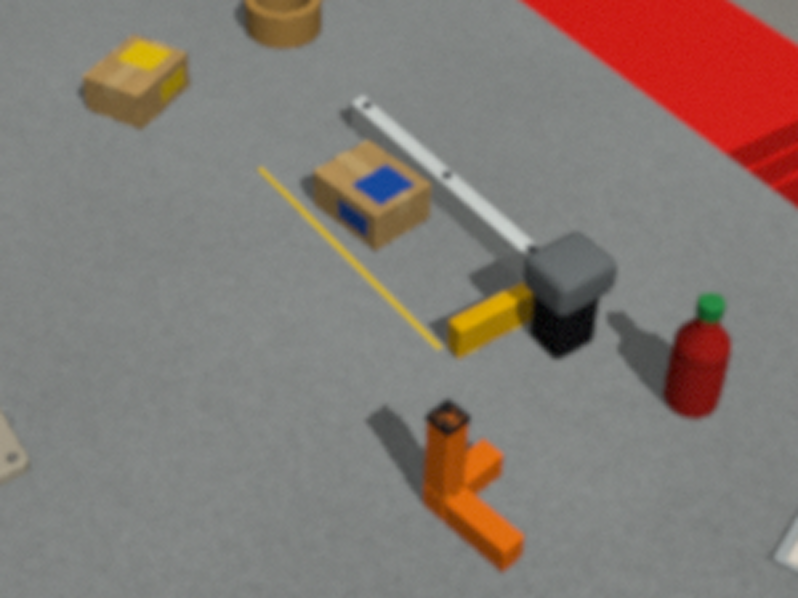

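Both views show the fence running from scene-crop (655,285) to (465,487). The stop spans (330,440)–(445,525). The blue carton is at about (520,335) and the stick handle top at (125,412), with its legs pointing to (95,540) and (205,500). Next I fit the poses with both views together.

```bash
cat > fit.py <<'E'
from h import *
from scipy.optimize import least_squares
def T(p,P):
    c,s=np.cos(p[2]),np.sin(p[2]);P=np.array(P,float)/1000
    return np.c_[p[0]+c*P[:,0]-s*P[:,1],p[1]+s*P[:,0]+c*P[:,1],P[:,2]]
def fit(obs,p0):
    f=lambda p:np.concatenate([(proj(d,T(p,P))-np.array(uv)).ravel() for d,P,uv in obs])
    r=least_squares(f,p0,loss='soft_l1');return r.x,f(r.x)
def box(x0,x1,y0,y1,z0,z1): return [[x,y,z] for z in(z0,z1) for x,y in((x0,y0),(x1,y0),(x1,y1),(x0,y1))]
def drawbox(im,d,p,b,col,k,o):
    q=((proj(d,T(p,box(*b)))-o)*k).astype(int)
    for i in range(4):
        for a,c in((i,(i+1)%4),(4+i,4+(i+1)%4),(i,i+4)): cv2.line(im,tuple(map(int,q[a])),tuple(map(int,q[c])),col,1,cv2.LINE_AA)
FENCE=(-340,0,0,20,0,40);STOP=(0,20,-120,20,0,40);SCAN=(25,85,-55,15,0,110);CART=(-50,50,-40,40,0,50)
STK=[(-13,13,-13,13,0,120),(13,83,-13,13,0,30),(-13,13,13,63,0,30)]
E
python3 - <<'E'
from fit import *
S=dict(np.load('scene0.npz'));D=dict(np.load('side0.npz'))
s=lambda L:np.array(L)/2.66+[90,100]; t=lambda L:np.array(L)/2.66+[150,150]
for n,p in [('fence far',onz(S,s([[655,285]]),.04)),('near',onz(S,s([[465,485]]),.04)),('fence far',onz(D,t([[365,100]]),.04)),('near',onz(D,t([[533,250]]),.04)),('stick',onz(S,s([[125,412]]),.12)),('stick',onz(D,t([[448,415]]),.12)),('carton',onz(S,s([[522,328]]),.05)),('carton',onz(D,t([[373,180]]),.05)),('other',onz(S,s([[632,97]]),.05)),('other',onz(D,t([[137,63]]),.05))]: print(n,p.round(3))
E
```

```text
fence far [[0.626 0.154 0.04 ]]
near [[ 0.641 -0.154  0.04 ]]
fence far [[0.631 0.149 0.04 ]]
near [[ 0.637 -0.154  0.04 ]]
stick [[ 0.398 -0.337  0.12 ]]
stick [[ 0.396 -0.337  0.12 ]]
carton [[0.564 0.011 0.05 ]]
carton [[0.554 0.016 0.05 ]]
other [[0.436 0.353 0.05 ]]
other [[0.438 0.344 0.05 ]]
```

```bash
cat >> fit.py <<'E'
from scipy.optimize import minimize
def sil(d,p,boxes,k=4):
    m=np.zeros((420*k,560*k),np.uint8)
    for b in boxes: cv2.fillConvexPoly(m,cv2.convexHull(((proj(d,T(p,box(*b)))+.5)*k*16).astype(np.int32)),1,shift=4)
    return cv2.resize(m.astype(np.float32),(560,420),interpolation=cv2.INTER_AREA)
def colour(d,kind,rect):
    f=cv2.cvtColor(d['frame'],cv2.COLOR_RGB2HSV).astype(int);h,s,v=f[...,0],f[...,1],f[...,2]
    m={'orange':(s>120)&((h<16)),'carton':(s>75)&((h<32)|((h>100)&(h<130)&(s>130)))}[kind]
    o=np.zeros_like(m);x,y,w,hh=[int(a) for a in rect];g=8
    o[max(0,y-g):y+hh+g,max(0,x-g):x+w+g]=1
    return (m&o).astype(np.float32)
def silfit(ds,ms,boxes,p0):
    c=lambda p:sum(np.abs(sil(d,p,boxes)-m).sum()/m.sum() for d,m in zip(ds,ms))
    sx=np.array([p0]+[np.array(p0)+np.eye(3)[i]*[.015,.015,.12][i] for i in range(3)])
    r=minimize(c,p0,method='Nelder-Mead',options=dict(initial_simplex=sx,xatol=1e-4,fatol=1e-4));return r.x,r.fun
E
cat > m0.py <<'E'
from fit import *
S=dict(np.load('scene0.npz'));D=dict(np.load('side0.npz'))
s=lambda L:np.array(L)/2.66+[90,100]-.5+.5/2.66; t=lambda L:np.array(L)/2.66+[150,150]-.3
st,e=silfit([S,D],[colour(S,'orange',(123,248,46,54)),colour(D,'orange',(310,299,38,63))],STK,(.397,-.337,-1.55));print('stick',st,e)
ca,e=silfit([S,D],[colour(S,'carton',(262,200,46,49)),colour(D,'carton',(267,206,47,41))],[CART],(.56,.013,-1.5));print('carton',ca,e)
for d,r,k,p in((S,(123,248,46,54),'orange',(.397,-.337,-1.55)),(D,(310,299,38,63),'orange',(.397,-.337,-1.55)),(S,(262,200,46,49),'carton',(.56,.013,-1.5)),(D,(267,206,47,41),'carton',(.56,.013,-1.5))):
    print('  single',silfit([d],[colour(d,k,r)],STK if k=='orange' else [CART],p))
oc,e=silfit([S,D],[colour(S,'carton',(308,129,33,35)),colour(D,'carton',(182,161,37,38))],[CART],(.437,.349,-1.5));print('other',oc,e)
g,res=fit([(S,[[-340,0,40],[-340,20,40]],s([[647,281],[664,291]])),(D,[[-340,0,40],[-340,20,40]],t([[355,103],[368,95]])),
 (S,[[0,-120,40]],s([[348,428]]))],(.625,-.19,-1.53));print('guide',g,res.round(1))
np.save('poses.npy',[g,st,ca,oc])
for d,n,o in((S,'s',(90,100)),(D,'d',(150,150))):
    im=cv2.cvtColor(d['frame'],cv2.COLOR_RGB2BGR)[o[1]:o[1]+225,o[0]:o[0]+300];im=cv2.resize(im,None,fx=2.66,fy=2.66,interpolation=cv2.INTER_CUBIC)
    oo=np.array(o)-.5
    for b in(FENCE,STOP,SCAN): drawbox(im,d,g,b,(0,0,255),2.66,oo)
    drawbox(im,d,ca,CART,(0,255,0),2.66,oo);drawbox(im,d,oc,CART,(0,255,0),2.66,oo)
    for b in STK: drawbox(im,d,st,b,(255,255,0),2.66,oo)
    cv2.imwrite(f'pics/ov_{n}.png',im[180:] if 0 else im)
E
python3 m0.py
```

```text
stick [ 0.39446601 -0.33687825 -1.39673839] 0.2824225127696991
carton [ 0.55471684  0.0232367  -1.4299927 ] 0.5912675857543945
  single (array([ 0.39395091, -0.3373704 , -1.3990566 ]), np.float64(0.12229538708925247))
  single (array([ 0.39568955, -0.33561055, -1.37481199]), np.float64(0.1391211301088333))
  single (array([ 0.55072328,  0.02212908, -1.43426796]), np.float64(0.23372286558151245))
  single (array([ 0.5584131 ,  0.02564075, -1.43377978]), np.float64(0.29757463932037354))
other [ 0.43281849  0.346362   -1.29661978] 0.490439236164093
guide [ 0.63211867 -0.18500269 -1.52810097] [ 1.1  0.   0.5 -0.1 -0.6 -0.2 -0.2  0.5 -1.7  0.6]
```

View pics/ov_s.png

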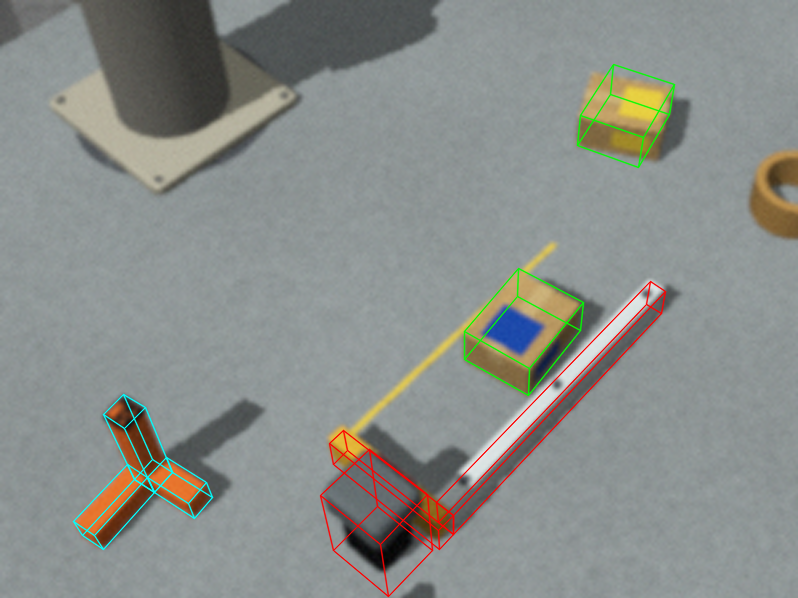

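View pics/ov_d.png

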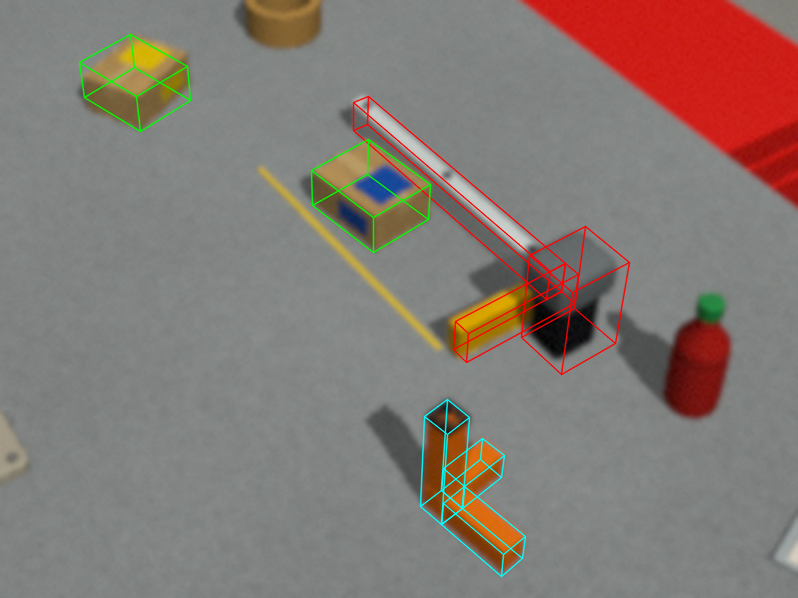

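```bash
cat >> h.py <<'E'
from scipy.spatial.transform import Rotation as Ro
def Rt(): return Ro.from_euler('xyz',observe()['ee_rot'],degrees=True).as_matrix()
def totool(v): return Rt().T@np.array(v,float)
E
python3 - <<'E'
from fit import *
print(Rt().round(3))
w=snap('wrist');save(w,'w0.png');print('cam',(ray(w,[[280,210]])[0]).round(3),onz(w,[[0,0],[559,0],[559,419],[0,419]],0).round(3))
for n,o in(('scene',(90,100)),('side',(150,150))):
    d=dict(np.load(n+'0.npz'));f=cv2.cvtColor(d['frame'],cv2.COLOR_RGB2HSV)
    m=masks_of(n,'carton')[0]['mask'];save(d,'x.png');print(m.sum(),f[m].mean(0))
    # silhouette fit on network mask
    print(silfit([d],[m.astype(np.float32)],[CART],(.56,.018,-1.48)))
E
```

```text
[[-0.    -0.938  0.346]
 [-0.     0.346  0.938]
 [-1.    -0.    -0.   ]]
cam [0.13  0.594 0.385] [[-0.047  0.375  0.   ]
 [ 0.141  0.882  0.   ]
 [ 0.673  0.818  0.   ]
 [ 0.401  0.081  0.   ]]
1276 [ 42.86677116 121.09952978 156.14811912]
(array([ 0.55378255,  0.02316721, -1.39859914]), np.float64(0.04016457498073578))
1175 [ 41.40765957 122.79914894 135.52      ]
(array([ 0.55697293,  0.02471075, -1.44262226]), np.float64(0.05271276459097862))
```

{"op": "carry_out", "data": {"moves": [[[-8.5,-33.2,-24.3,0,0,0,93],[-8.5,-33.2,-24.3,0,0,0,93],[-8.5,-33.2,-24.3,0,0,0,93],[-8.5,-33.2,-24.3,0,0,0,93],[-8.5,-33.2,-24.3,0,0,0,93],[-8.5,-33.2,-24.3,0,0,0,93],[-8.5,-33.2,-24.3,0,0,0,93],[-8.5,-33.2,-24.3,0,0,0,93],[-8.5,-33.2,-24.3,0,0,0,93],[-8.5,-33.2,-24.3,0,0,0,93],[-8.5,-33.2,-24.3,0,0,0,93],[-8.5,-33.2,-24.3,0,0,0,93],[0,0,0,0.13,0,0,93],[0,0,0,0.13,0,0,93],[0,0,0,0.13,0,0,93],[0,0,0,0.13,0,0,93],[0,0,0,0.13,0,0,93],[0,0,0,0.13,0,0,93],[0,0,0,0.13,0,0,93],[0,0,0,0.13,0,0,93]]], "grip_force": 60}}

```text
t: 2.65
tool_pos: [0.4913, 0.1325, 0.3064]
ee_rot: [-14.5, 89.6, -6.5]
wrist_force: [-0.6, -0.2, -0.1]
width: 0.0931
```

Run:
```python
from fit import *
o=observe();print(o['tool_pos'].round(3),o['joint_pos'].round(1),Rt().round(3))
w=snap('wrist');save(w,'w1.png');np.savez('w1.npz',**w)
for th in('guide','carton','stick_grip'): print(th,[(round(m['confidence'],2),m['rect']) for m in masks_of('wrist',th)])
m=masks_of('wrist','carton')
print(silfit([w],[m[0]['mask'].astype(np.float32)],[CART],(.555,.024,-1.42)))
```

```text
[0.491 0.133 0.306] [ 9.4 -8.2 89.8 -0.1 98.1  1.4] [[ 0.007 -0.139  0.99 ]
 [-0.001  0.99   0.139]
 [-1.    -0.002  0.007]]
guide [(0.89, [253.8, 148.7, 132.0, 268.3])]
carton [(0.77, [281.3, 205.1, 57.9, 79.3])]
stick_grip [(0.84, [174.5, 407.3, 42.1, 12.1])]
(array([ 0.55431855,  0.02237791, -1.42457794]), np.float64(0.019860196858644485))
```

View pics/w1.png

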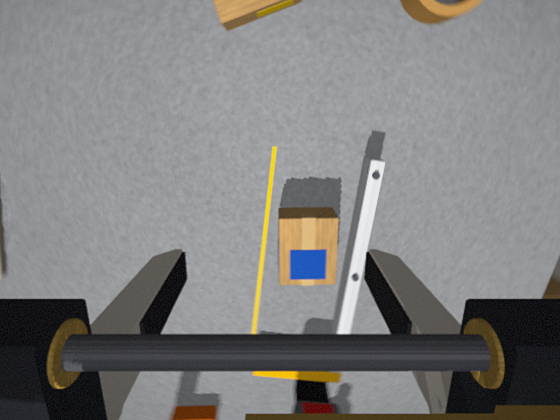

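The wrist view shows the fence top's inner edge running from (372,160) to (339,333). The blue carton is at (308,245), clear of the fence, and the stop's yellow edge is at row ~374. The carton fit agrees with the other two views to about 2 mm.

Run:
```python
from fit import *
w=dict(np.load('w1.npz'));f=cv2.cvtColor(w['frame'],cv2.COLOR_RGB2HSV).astype(int)
W=(f[...,1]<25)&(f[...,2]>185)
L=[];Rr=[]
for r in range(168,328,4):
    c=np.where(W[r,330:400])[0]
    if len(c)>5: L.append((330+c[0]-.5,r));Rr.append((330+c[-1]+.5,r))
for E in(L,Rr):
    P=onz(w,E,.04)[:,:2];vx,vy,x0,y0=cv2.fitLine(P.astype(np.float32),cv2.DIST_HUBER,0,.001,.001).ravel()
    if vy>0: vx,vy=-vx,-vy
    print('yaw',np.arctan2(vy,vx),'x at y=.15,-.15',[x0+vx/vy*(q-y0) for q in(.15,-.15)])
print('far',onz(w,[[372,160],[384,161]],.04).round(4),'stop',onz(w,[[253,373],[340,377]],.04).round(4))
Y=(f[...,0]>15)&(f[...,0]<32)&(f[...,1]>150)
T_=[]
for r in range(160,325,4):
    c=np.where(Y[r,240:280])[0]
    if len(c): T_.append((240+c.mean(),r))
P=onz(w,T_,0);p=np.polyfit(P[:,1],P[:,0],1);print('tape yaw',np.arctan2(-1,-p[0]),np.polyval(p,[.15,-.15]))
for n in('scene','side'):
    d=dict(np.load(n+'0.npz'));f=cv2.cvtColor(d['frame'],cv2.COLOR_RGB2HSV).astype(int)
    Wm=((f[...,1]<25)&(f[...,2]>185)).astype(np.uint8)
    n_,lab,stt,cen=cv2.connectedComponentsWithStats(Wm);print(n,stt[1:][stt[1:,4]>40])
```

```text
yaw -1.546617 x at y=.15,-.15 [np.float32(0.6147922), np.float32(0.6220474)]
yaw -1.5435147 x at y=.15,-.15 [np.float32(0.633598), np.float32(0.6417845)]
far [[0.6161 0.1575 0.04  ]
 [0.6318 0.1583 0.04  ]] stop [[ 0.5042 -0.199   0.04  ]
 [ 0.6418 -0.1884  0.04  ]]
tape yaw -1.5460909921073334 [0.48943379 0.4968469 ]
scene [[ 356    0  120   41 2148]
 [ 402   36   56   21  166]
 [ 394   47   41   20   91]
 [ 250   49   28   19  300]
 [ 390   71   40   21  133]
 [ 263  205   76   77  653]
 [   0  236    8   10   53]
 [ 119  397   65   23  778]]
side [[  97   53   40   28  657]
 [  15   59   59   41 1046]
 [ 288  191   29   25  127]
 [ 319  217   30   26  151]
 [ 447  286  111   94 2930]
 [ 489  345   71   62 1176]]
```

{"op": "carry_out", "data": {"moves": [[[0,-33.9,-17.9,0,0,0,93],[0,-33.9,-17.9,0,0,0,93],[0,-33.9,-17.9,0,0,0,93],[0,-33.9,-17.9,0,0,0,93],[0,-33.9,-17.9,0,0,0,93],[0,-33.9,-17.9,0,0,0,93],[0,-33.9,-17.9,0,0,0,93],[0,0,0,0,0,0,93]]]}}

```text
t: 3.7
tool_pos: [0.4017, -0.1292, 0.3054]
ee_rot: [-25.1, 89.6, -14.9]
wrist_force: [-0.4, 0.1, -0.1]
width: 0.093
```

Run:
```python
from fit import *
o=observe();print(o['t'],o['tool_pos'].round(4),o['joint_pos'].round(1),Rt().round(3))
w=snap('wrist');save(w,'w2.png');np.savez('w2.npz',**w)
m=masks_of('wrist','stick_grip');print([(q['confidence'],q['rect']) for q in m])
c=colour(w,'orange',m[0]['rect'])
print(silfit([w],[c],STK,(.394,-.337,-1.4)),silfit([w],[m[0]['mask'].astype(np.float32)],STK,(.394,-.337,-1.4)))
print(proj(w,[o['tool_pos']]))
```

```text
3.7 [ 0.4017 -0.1292  0.3054] [-2.490e+01 -2.220e+01  1.014e+02  1.000e-01  1.003e+02 -3.510e+01] [[ 0.007 -0.178  0.984]
 [-0.002  0.984  0.178]
 [-1.    -0.003  0.007]]
[(0.83, [229.6, 280.8, 56.7, 52.9])]
(array([ 0.39543274, -0.3338012 , -1.43362676]), np.float64(0.27747634053230286)) (array([ 0.395178  , -0.33399133, -1.42646739]), np.float64(0.2352370172739029))
[[274.79351004 252.21861178]]
```

View pics/w2.png

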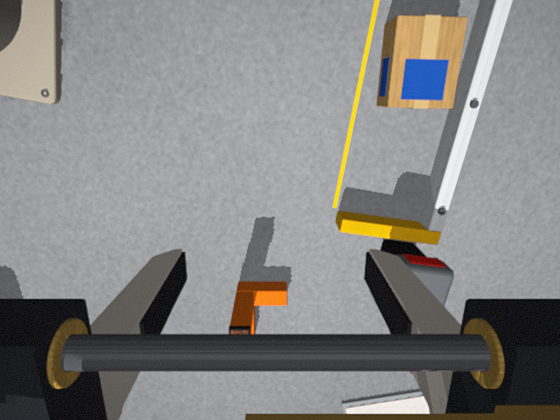

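The wrist view shows the stick's heel with its upper edge at (239–288,283) and its handle partly behind the bar at (242,325). The stop is at (340,212)–(440,240).

Run:
```python
from fit import *
w=dict(np.load('w2.npz'));f=cv2.cvtColor(w['frame'],cv2.COLOR_RGB2HSV).astype(int)
O=(f[...,0]<16)&(f[...,1]>120)
E=[]
for c in range(242,286,2):
    r=np.where(O[270:310,c])[0]
    if len(r):E.append((c,270+r[0]-.5))
P=onz(w,E,.03);p=np.polyfit(P[:,0],P[:,1],1);print('heel edge yaw(stick y)',np.arctan(p[0]),'-> yaw',np.arctan(p[0])-np.pi/2,P[[0,-1]].round(4))
print('heel tip', onz(w,[[288,283],[288,303]],.03).round(4))
print('tape end',onz(w,[[335,208]],0).round(4),'stop z0/z40 A',onz(w,[[342,212],[441,233]],0).round(4),onz(w,[[342,212],[441,233]],.04).round(4))
im=cv2.cvtColor(w['frame'],cv2.COLOR_RGB2BGR)
o=np.array((200,170));im=cv2.resize(im[170:350,200:460],None,fx=3,fy=3,interpolation=cv2.INTER_CUBIC)
g=(.6228,-.182,-1.546);oo=o-.5
for b in(FENCE,STOP,SCAN): drawbox(im,w,g,b,(0,0,255),3,oo)
for b in STK: drawbox(im,w,(.395,-.336,-1.42),b,(255,255,0),3,oo)
cv2.imwrite('pics/w2o.png',im)
```

```text
heel edge yaw(stick y) 0.17548314193981956 -> yaw -1.395313184855077 [[ 0.3867 -0.3086  0.03  ]
 [ 0.4475 -0.2978  0.03  ]]
heel tip [[ 0.4537 -0.2993  0.03  ]
 [ 0.4601 -0.3324  0.03  ]]
tape end [[ 0.5026 -0.1825  0.    ]] stop z0/z40 A [[ 0.5141 -0.1867  0.    ]
 [ 0.6683 -0.1929  0.    ]] [[ 0.5037 -0.1752  0.04  ]
 [ 0.6453 -0.1808  0.04  ]]
```

View pics/w2o.png

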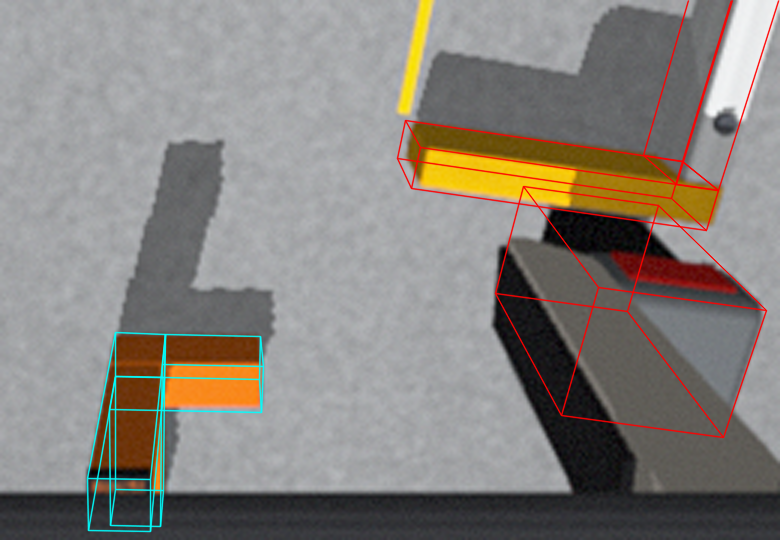

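The overlay fits: the guide matches within ~2 mm and the stick's base edges line up. I move above the stick.

{"op": "carry_out", "data": {"moves": [[[0,-40.5,-8.7,0.02,0,0,93],[0,-40.5,-8.7,0,0,0,93],[0,-40.5,-8.7,0,0,0,93],[0,-40.5,-8.7,0,0,0,93],[0,-40.5,-8.7,0,0,0,93],[0,0,0,0,0,0,93],[30,0,0,0,0,0,93],[30,0,0,0,0,0,93],[30,0,0,0,0,0,93],[0,0,0,0,0,0,93]]]}}

```text
t: 4.8
tool_pos: [0.4071, -0.327, 0.2132]
ee_rot: [3.3, 89.2, 14.4]
wrist_force: [-0.2, -0.2, 0.1]
width: 0.0932
```

Run:
```python
from fit import *
o=observe();print(o['t'],o['tool_pos'].round(4),o['joint_pos'].round(1),Rt().round(4))
d=np.array([.395,-.336,.084])-o['tool_pos'];print(d,totool(d)*1000)
```

```text
4.8 [ 0.4071 -0.327   0.2132] [-44.9  -5.5  96.9   0.7  88.2 -56.1] [[ 1.400e-02 -1.937e-01  9.810e-01]
 [ 3.600e-03  9.811e-01  1.937e-01]
 [-9.999e-01  8.000e-04  1.450e-02]]
[-0.01211711 -0.00898732 -0.12923903] [129.02313544  -6.57622219 -15.4954057 ]
```

{"op": "carry_out", "data": {"moves": [[[0,-3.3,-7.7,0.03,0.0145,0,93],[0,-3.3,-7.7,0,0,0,93],[0,0,0,0,0,0,93],[20,0,0,0,0,0,93],[20,0,0,0,0,0,93],[0,0,0,0,0,0,93]]]}}

```text
t: 5.4
tool_pos: [0.397, -0.3382, 0.1824]
ee_rot: [-55.9, 89.3, -46.3]
wrist_force: [-0.9, 1.0, -0.8]
width: 0.0932
```

Run:
```python
from fit import *
o=observe();print(o['t'],o['tool_pos'].round(4),o['joint_pos'].round(1),Rt().round(4))
d=np.array([.395,-.336,.084])-o['tool_pos'];print(d,totool(d)*1000)
```

```text
5.4 [ 0.397  -0.3382  0.1824] [-46.1  -5.   99.6  -0.   84.7 -55.6] [[ 0.008  -0.1663  0.986 ]
 [-0.0083  0.986   0.1664]
 [-0.9999 -0.0095  0.0065]]
[-0.00195041  0.00222879 -0.09836381] [98.32326059  3.45859719 -2.18734264]
```

{"op": "carry_out", "data": {"moves": [[[25,1,-0.5,0,0,0,93],[25,1,-0.5,0,0,0,93],[25,1,-0.5,0,0,0,93],[20,0,0,0,0,0,93],[0,0,0,0,0,0,93]]]}}

```text
t: 5.9
tool_pos: [0.4003, -0.3417, 0.096]
ee_rot: [-54.9, 88.5, -45.4]
wrist_force: [-1.3, 0.6, -0.4]
width: 0.0928
```

Run:
```python
from fit import *
o=observe();print(o['t'],o['tool_pos'].round(4),o['joint_pos'].round(1),Rt().round(4),o['wrist_force'])
d=np.array([.395,-.336,.084])-o['tool_pos'];print(d,totool(d)*1000)
d=snap('side');p=proj(d,[o['tool_pos']])[0].astype(int);print(p)
im=cv2.cvtColor(d['frame'],cv2.COLOR_RGB2BGR)[250:400,240:420];cv2.imwrite('pics/g.png',cv2.resize(im,None,fx=4,fy=4,interpolation=cv2.INTER_CUBIC))
```

```text
5.9 [ 0.4003 -0.3417  0.096 ] [-46.1  -1.3 105.4   0.   74.5 -55.6] [[ 0.0186 -0.1651  0.9861]
 [-0.0189  0.986   0.1655]
 [-0.9996 -0.0217  0.0152]] [-1.26102818  0.55171626 -0.407933  ]
[-0.00530319  0.00573703 -0.01198534] [11.77445044  6.7922847  -4.46239309]
[320 313]
```

View pics/g.png

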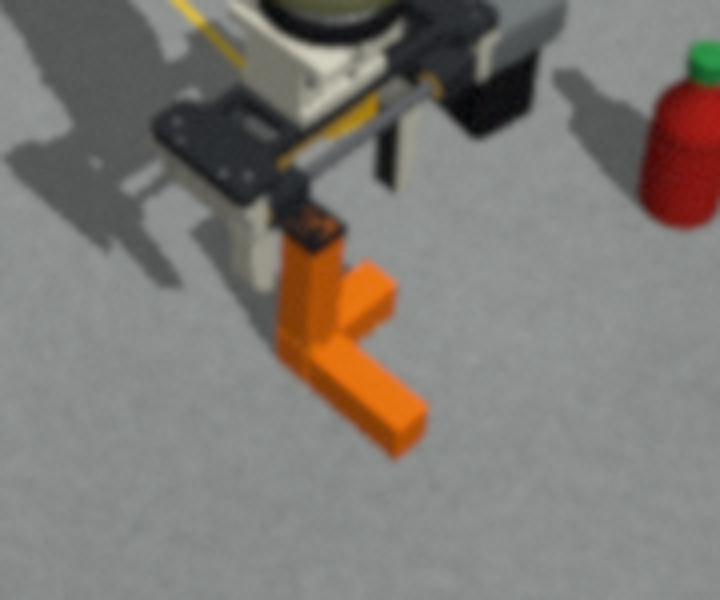

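The side view shows the handle top at crop (315,225), midway between the fingertips at (255,285) and (390,185), so it is clear to close. I correct the tilt and offset first, then lower and close.

{"op": "carry_out", "data": {"moves": [[[3,6.8,-4.5,0,0.015,0.022,93],[0,0,0,0,0,0,93],[8,0,0,0,0,0,93],[0,0,0,0,0,0,93]]]}}

```text
t: 6.35
tool_pos: [0.398, -0.3392, 0.0926]
ee_rot: [-52.5, 89.5, -43.0]
wrist_force: [-0.9, 0.6, -0.2]
width: 0.0933
```

```bash
cat > st.py <<'E'
from fit import *
import sys
o=observe();R=Rt();a,b=R[:2,0];ax=R.T@[-b,a,0]
print(o['t'],o['tool_pos'].round(4),'tilt',R[:2,0].round(4),'fix',ax.round(4),'jawyaw',np.arctan2(R[1,2],R[0,2]).round(4),'F',o['wrist_force'].round(1),'M',o['wrist_torque'].round(2),'w',o['width'].round(4),'j',o['joint_pos'].round(0))
if len(sys.argv)>3:
    d=np.array(list(map(float,sys.argv[1:4])))-o['tool_pos'];print('to target',(R.T@d*1000).round(1))
E
python3 st.py .395 -.336 .084
```

```text
Traceback (most recent call last):
  File "st.py", line 4, in <module>
    print(o['t'],o['tool_pos'].round(4),'tilt',R[:2,0].round(4),'fix',ax.round(4),'jawyaw',np.arctan2(R[1,2],R[0,2]).round(4),'F',o['wrist_force'].round(1),'M',o['wrist_torque'].round(2),'w',o['width'].round(4),'j',o['joint_pos'].round(0))
                                                                                                                                                                                               ^^^^^^^^^^^^^^^^
AttributeError: 'float' object has no attribute 'round'
```

```bash
sed -i "s/o\['width'\].round(4)/round(o['width'],4)/" st.py; python3 st.py .395 -.336 .084
```

```text
6.35 [ 0.398  -0.3392  0.0926] tilt [ 0.0064 -0.006 ] fix [0.     0.0053 0.007 ] jawyaw 0.1659 F [-0.9  0.6 -0.2] M [-0.04  0.07 -0.01] w 0.0933 j [-46.  -1. 105.   0.  75. -56.]
to target [ 8.6  3.8 -2.5]
```

{"op": "carry_out", "data": {"moves": [[[6,3.8,-2.5,0,0.005,0.007,93],[4,1,-1,0,0.002,0.002,93],[1,0,0,0,0,0,20],[0,0,0,0,0,0,20],[0,0,0,0,0,0,20],[0,0,0,0,0,0,20],[0,0,0,0,0,0,20],[0,0,0,0,0,0,20],[0,0,0,0,0,0,20],[0,0,0,0,0,0,20]]], "grip_force": 60}}

```text
t: 7.35
tool_pos: [0.3937, -0.335, 0.0811]
ee_rot: [130.3, 89.8, 139.8]
wrist_force: [-0.5, -0.0, 0.6]
width: 0.0334
```

```bash
python3 st.py .395 -.336 .084
```

```text
7.35 [ 0.3937 -0.335   0.0811] tilt [-0.0021  0.0018] fix [-0.     -0.0018 -0.0021] jawyaw 0.166 F [-0.5 -0.   0.6] M [-0.04  0.07  0.  ] w 0.0334 j [-46.  -0. 106.  -0.  74. -56.]
to target [-2.9 -1.2  1.1]
```

{"op": "carry_out", "data": {"moves": [[[0,0,0,0,0,0,20],[0,0,0,0,0,0,20],[0,0,0,0,0,0,20],[0,0,0,0,0,0,20]]]}}

```text
t: 7.75
tool_pos: [0.3938, -0.335, 0.0812]
ee_rot: [129.1, 89.8, 138.7]
wrist_force: [0.3, 0.1, -0.5]
width: 0.0256
```

```bash
python3 st.py .395 -.336 .084
```

```text
7.75 [ 0.3938 -0.335   0.0812] tilt [-0.002   0.0018] fix [-0.     -0.0017 -0.0021] jawyaw 0.166 F [ 0.3  0.1 -0.5] M [-0.04  0.12 -0.02] w 0.0256 j [-46.  -0. 106.  -0.  74. -56.]
to target [-2.8 -1.2  1. ]
```

Gripped: the width is 25.6 mm. I lift, square the stick to the guide and travel back past the carton.

{"op": "carry_out", "data": {"moves": [[[-20,0,0,0,0,0,20],[-20,0,0,0,0,0,20],[-20,0,0,0.047,0,0,20],[0,0,0,0.047,0,0,20],[0,0,0,0.047,0,0,20],[0,15,0,0,0,0,20],[0,30,1,0,0,0,20],[0,30,1,0,0,0,20],[0,30,1,0,0,0,20],[0,30,1,0,0,0,20],[0,30,1,0,0,0,20],[0,30,1,0,0,0,20],[0,30,1,0,0,0,20],[0,30,1,0,0,0,20],[0,15,1,0,0,0,20],[0,5,0,0,0,0,20]]]}}

```text
t: 9.35
tool_pos: [0.3886, -0.0402, 0.1383]
ee_rot: [132.2, 89.1, 134.0]
wrist_force: [0.9, 0.1, -1.0]
width: 0.0257
```

```bash
python3 st.py .4011 .0875 .1412
```

```text
9.35 [ 0.3886 -0.0402  0.1383] tilt [-0.0111  0.0115] fix [-0.     -0.0107 -0.0118] jawyaw 0.0324 F [ 0.9  0.1 -1. ] M [-0.09  0.04 -0.03] w 0.0257 j [-14. -24. 120.   0.  85. -16.]
to target [ -1.6 127.2  16.6]
```

{"op": "carry_out", "data": {"moves": [[[0,15,2,0,-0.011,-0.012,20],[0,25,4,0,0,0,20],[0,25,4,0,0,0,20],[0,25,4,0,0,0,20],[0,20,3,0,0,0,20],[0,12,2,0,0,0,20],[0,5,0,0,0,0,20],[0,0,0,0,0,0,20]]]}}

```text
t: 10.15
tool_pos: [0.3999, 0.0918, 0.1357]
ee_rot: [-152.5, 89.8, -150.3]
wrist_force: [0.5, 0.2, -1.8]
width: 0.0258
```

```bash
python3 st.py .4011 .0875 .1412
```

```text
10.15 [0.3999 0.0918 0.1357] tilt [-0.003  -0.0017] fix [-0.     -0.003   0.0016] jawyaw 0.0391 F [ 0.5  0.2 -1.8] M [-0.02  0.07  0.04] w 0.0258 j [  6. -21. 118.  -0.  83.   4.]
to target [-5.5 -4.4  1.1]
```

{"op": "carry_out", "data": {"moves": [[[15,-2,0.5,0.014,-0.003,0.002,20],[15,-1,0.5,0,0,0,20],[12,-1,0,0,0,0,20],[6,0,0,0,0,0,20],[2,0,0,0,0,0,20]]]}}

```text
t: 10.65
tool_pos: [0.401, 0.0846, 0.0842]
ee_rot: [-41.0, 89.9, -39.7]
wrist_force: [-0.3, 0.2, -1.8]
width: 0.0254
```

```bash
python3 st.py .4011 .0875 .083
cat > look.py <<'E'
from fit import *
import sys
g=np.array((.6228,-.182,-1.546))
def ing(p):
    c,s=np.cos(g[2]),np.sin(g[2]);d=np.array(p[:2])-g[:2];return np.round([1000*(c*d[0]+s*d[1]),1000*(-s*d[0]+c*d[1]),np.degrees(p[2]-g[2])],1)
def report(p0,cams=('scene','side')):
    for n in cams:
        d=snap(n);m=masks_of(n,'carton')
        for q in m[:1]:
            p,e=silfit([d],[q['mask'].astype(np.float32)],[CART],p0);print(n,'carton',round(q['confidence'],2),p.round(4),ing(p),round(e,3))
    return
if __name__=='__main__':
    report(eval(sys.argv[1]),sys.argv[2:] or('scene','side'))
    o=observe();R=Rt();print('stick in guide',ing([*o['tool_pos'][:2],np.arctan2(R[1,2],R[0,2])-np.pi/2]))
E
python3 look.py "(.5545,.0225,-1.4245)" scene side wrist
python3 - <<'E'
from fit import *
d=snap('side');im=cv2.cvtColor(d['frame'],cv2.COLOR_RGB2BGR)[150:300,200:400];cv2.imwrite('pics/p1.png',cv2.resize(im,None,fx=4,fy=4,interpolation=cv2.INTER_CUBIC))
E
```

```text
10.65 [0.401  0.0846 0.0842] tilt [ 0.0009 -0.0008] fix [-0.      0.0009  0.0008] jawyaw 0.0235 F [-0.3  0.2 -1.8] M [-0.04  0.04  0.03] w 0.0254 j [  5. -19. 122.  -0.  77.   3.]
to target [1.2 2.9 0.1]
scene carton 0.73 [ 0.5544  0.023  -1.4053] [-206.6  -63.3    8.1] 0.041
side carton 0.83 [ 0.5563  0.0234 -1.4337] [-207.   -61.4    6.4] 0.04
wrist carton 0.66 [ 0.5549  0.0223 -1.3982] [-205.9  -62.8    8.5] 0.52
stick in guide [-272.6 -214.    -0. ]
```

View pics/p1.png

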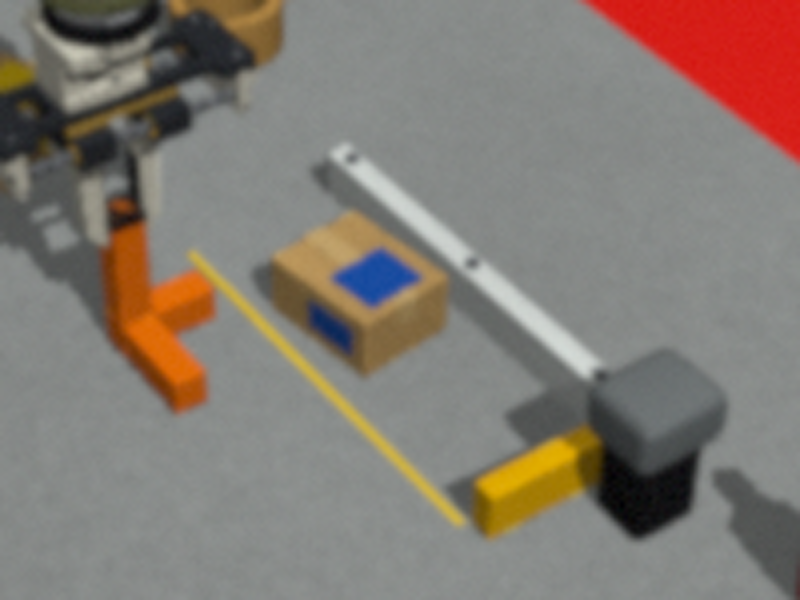

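The side view shows the stick upright with its arm parallel to the fence, behind and outside the carton. I press sideways now.

{"op": "carry_out", "data": {"moves": [[[0,2,10,0,0,0,20],[0,1,18,0,0,0,20],[0,0,18,0,0,0,20],[0,0,18,0,0,0,20],[0,0,12,0,0,0,20],[0,0,6,0,0,0,20]]]}}

```text
t: 11.6
tool_pos: [0.4882, 0.0913, 0.0883]
ee_rot: [-1.8, 89.6, -0.3]
wrist_force: [-1.0, 0.1, -1.7]
width: 0.0256
```

```bash
python3 st.py .5 .08 .083; python3 look.py "(.5545,.0225,-1.41)"
```

```text
11.6 [0.4882 0.0913 0.0883] tilt [ 0.0075 -0.    ] fix [0.     0.0075 0.0002] jawyaw 0.0259 F [-1.   0.1 -1.7] M [-0.09  0.09  0.03] w 0.0256 j [  5.  -4. 109.  -0.  75.   3.]
to target [  5.4 -11.6  11.4]
scene carton 0.93 [ 0.5536  0.0236 -1.3505] [-207.3  -64.    11.2] 0.087
side carton 0.96 [ 0.5574  0.0243 -1.4542] [-207.8  -60.3    5.3] 0.073
stick in guide [-2.765e+02 -1.293e+02  1.000e-01]
```

{"op": "carry_out", "data": {"moves": [[[3,-1,4,0,0.007,0,20],[1,-1,5,0,0,0,20],[0,0,5,0,0,0,20],[0,0,5,0,0,0,20],[0,0,5,0,0,0,20],[0,0,4,0,0,0,20],[0,0,3,0,0,0,20]]]}}

```text
t: 12.5
tool_pos: [0.5171, 0.0901, 0.0826]
ee_rot: [-179.7, 89.7, -178.3]
wrist_force: [-1.8, -0.2, -0.8]
width: 0.0257
```

```bash
python3 st.py .5 .08 .083; python3 look.py "(.565,.0225,-1.48)"
```

```text
12.5 [0.5171 0.0901 0.0826] tilt [-0.0056 -0.0002] fix [ 0.     -0.0056  0.    ] jawyaw 0.026 F [-1.8 -0.2 -0.8] M [-0.07  0.63 -0.14] w 0.0257 j [  4.   1. 104.   0.  75.   3.]
to target [ -0.3  -9.7 -17.3]
scene carton 0.57 [ 0.5709  0.0201 -1.5084] [-203.3  -46.9    2.2] 0.119
side carton 0.98 [ 0.5762  0.0215 -1.5659] [-204.5  -41.5   -1.1] 0.124
stick in guide [-2.747e+02 -9.880e+01  1.000e-01]
```

{"op": "carry_out", "data": {"moves": [[[0,0,3,0,-0.004,0,20],[0,0,3,0,0,0,20],[0,0,2,0,0,0,20],[0,0,2,0,0,0,20]]]}}

```text
t: 13.1
tool_pos: [0.5244, 0.0906, 0.0821]
ee_rot: [177.0, 89.6, 178.5]
wrist_force: [-9.8, 0.0, 3.5]
width: 0.0253
```

```bash
python3 st.py .5 .08 .083; python3 look.py "(.575,.0225,-1.54)"
```

```text
13.1 [0.5244 0.0906 0.0821] tilt [-0.0069  0.0002] fix [-0.     -0.0069 -0.0004] jawyaw 0.026 F [-9.8  0.   3.5] M [-0.12  2.62 -0.34] w 0.0253 j [  4.   2. 103.   0.  75.   3.]
to target [ -0.7 -10.  -24.7]
scene carton 0.56 [ 0.5742  0.0197 -1.4699] [-202.8  -43.5    4.4] 0.205
side carton 0.88 [ 0.5805  0.0214 -1.6013] [-204.4  -37.2   -3.2] 0.114
stick in guide [-2.749e+02 -9.170e+01  1.000e-01]
```

The wrist force of −10 N along world x shows the carton is flat against the fence. I feed with a light press.

{"op": "carry_out", "data": {"moves": [[[-0.5,-4,0.3,0,-0.003,0,20],[-0.5,-5,0.5,0,0,0,20],[0,-6,0.5,0,0,0,20],[0,-6,0.5,0,0,0,20],[0,-6,0.5,0,0,0,20],[0,-6,0.5,0,0,0,20],[0,-6,0.5,0,0,0,20]]]}}

```text
t: 14.0
tool_pos: [0.5253, 0.0562, 0.0826]
ee_rot: [136.1, 89.0, 137.8]
wrist_force: [-5.5, 6.9, 3.2]
width: 0.0256
```

```bash
python3 st.py .5 .08 .083; python3 look.py "(.58,-.01,-1.546)"
```

```text
14.0 [0.5253 0.0562 0.0826] tilt [-0.0123  0.0111] fix [ 0.     -0.012  -0.0115] jawyaw 0.0293 F [-5.5  6.9  3.2] M [ 1.48  1.51 -0.01] w 0.0256 j [  0.   2. 103.   1.  75.  -2.]
to target [  0.1  24.5 -24.6]
scene carton 0.85 [ 0.5781 -0.0042 -1.4891] [-178.8  -40.3    3.3] 0.188
side carton 0.59 [ 5.8330e-01 -7.0000e-04 -1.5877e+00] [-182.2  -34.9   -2.4] 0.158
stick in guide [-2.398e+02 -9.170e+01  2.000e-01]
```

{"op": "carry_out", "data": {"moves": [[[-0.5,-6,0.5,0,-0.006,-0.006,20],[-0.3,-6,0.6,0,-0.004,-0.004,20],[0,-6,0.6,0,-0.002,-0.002,20],[0,-6,0.6,0,-0.002,-0.002,20],[0,-6,0.6,0,-0.002,-0.002,20],[0,-6,0.6,0,-0.002,-0.002,20],[0,-6,0.6,0,-0.002,-0.002,20],[0,-6,0.6,0,-0.002,-0.002,20]]]}}

```text
t: 15.0
tool_pos: [0.5262, 0.0127, 0.0821]
ee_rot: [116.7, 89.8, 118.5]
wrist_force: [-5.7, 7.1, 1.4]
width: 0.0256
```

```bash
python3 st.py .5 .08 .083; python3 look.py "(.58,-.05,-1.546)"
```

```text
15.0 [0.5262 0.0127 0.0821] tilt [-0.0013  0.0024] fix [ 0.     -0.0012 -0.0024] jawyaw 0.0307 F [-5.7  7.1  1.4] M [ 1.45  1.66 -0.01] w 0.0256 j [ -4.   1. 104.   0.  75.  -6.]
to target [ -0.8  68.1 -24.2]
scene carton 0.87 [ 0.5795 -0.0481 -1.4831] [-134.9  -40.     3.6] 0.205
side carton 0.88 [ 0.5861 -0.0465 -1.6069] [-136.3  -33.3   -3.5] 0.139
stick in guide [-196.3  -91.8    0.3]
```

Steady, and the carton stays on the fence. 83 mm remain.

{"op": "carry_out", "data": {"moves": [[[0,-6,0.6,0.002,-0.002,-0.002,20],[0,-7,0.6,0.002,-0.002,-0.002,20],[0,-7,0.6,0,-0.002,-0.002,20],[0,-7,0.6,0,-0.002,-0.002,20],[0,-7,0.6,0,-0.002,-0.002,20],[0,-7,0.6,0,-0.002,-0.002,20],[0,-7,0.6,0,-0.002,-0.002,20],[0,-7,0.6,0,-0.002,-0.002,20],[0,-7,0.6,0,-0.002,-0.002,20],[0,-7,0.6,0,-0.002,-0.002,20]]]}}

```text
t: 16.2
tool_pos: [0.5281, -0.0507, 0.0818]
ee_rot: [-2.1, 89.7, -0.4]
wrist_force: [-5.2, 5.3, 0.6]
width: 0.0251
```

```bash
python3 st.py .5 .08 .083; python3 look.py "(.58,-.11,-1.546)"
```

```text
16.2 [ 0.5281 -0.0507  0.0818] tilt [ 0.005 -0.   ] fix [0.     0.005  0.0002] jawyaw 0.0294 F [-5.2  5.3  0.6] M [ 1.14  1.62 -0.04] w 0.0251 j [-11.   1. 104.   0.  74. -13.]
to target [ -1.4 131.5 -24.2]
scene carton 0.49 [ 0.518  -0.0289 -0.8226] [-155.7 -101.    41.4] 2.01
side carton 0.57 [ 0.5908 -0.1058 -1.723 ] [-77.  -30.1 -10.1] 0.206
stick in guide [-132.7  -91.5    0.2]
```

{"op": "carry_out", "data": {"moves": [[[0,-6,0.6,0,0,0,20],[0,-5,0.6,0,0,0,20],[0,-5,0.6,0,0,0,20],[0,-4,0.6,0,0,-0.001,20],[0,-3,0.6,0,0,-0.001,20]]]}}

```text
t: 16.9
tool_pos: [0.5291, -0.0708, 0.0822]
ee_rot: [99.6, 89.6, 101.3]
wrist_force: [-7.1, 16.3, 7.1]
width: 0.0255
```

```bash
python3 st.py .5 .08 .0812
```

```text
16.9 [ 0.5291 -0.0708  0.0822] tilt [-0.0013  0.0065] fix [-0.     -0.0011 -0.0065] jawyaw 0.0301 F [-7.1 16.3  7.1] M [3.08 1.95 0.04] w 0.0255 j [-13.   2. 103.   0.  75. -15.]
to target [  2.  151.6 -24.5]
```

Fy has jumped to 16 N with the stick at x≈−112.6, so the carton has met the stop. I relax, square the tilt and check.

{"op": "carry_out", "data": {"moves": [[[0,0.5,0,0,-0.001,-0.006,20],[0,0,0,0,0,0,20],[0,0,0,0,0,0,20]]]}}

```text
t: 17.2
tool_pos: [0.5288, -0.0703, 0.082]
ee_rot: [108.7, 89.9, 110.4]
wrist_force: [-2.6, 3.7, -1.3]
width: 0.0253
```

```bash
python3 st.py .5 .08 .0812
python3 - <<'E'
from look import *
d=snap('wrist');s=snap('side');gg=tuple(g)
ca=(g[0]+-.05*np.cos(g[2])+.04*np.sin(g[2]),g[1]-.05*np.sin(g[2])-.04*np.cos(g[2]),g[2])
print(ca)
for im,dd,o,wh,n in((None,s,(200,150),(200,150),'p2s'),(None,d,(180,150),(260,195),'p2w')):
    im=cv2.cvtColor(dd['frame'],cv2.COLOR_RGB2BGR)[o[1]:o[1]+wh[1],o[0]:o[0]+wh[0]];k=400/wh[0];im=cv2.resize(im,None,fx=k,fy=k,interpolation=cv2.INTER_CUBIC)
    cv2.imwrite(f'pics/{n}.png',im)
a=cv2.imread('pics/p2s.png');b=cv2.imread('pics/p2w.png');cv2.imwrite('pics/p2.png',np.hstack([a,b]))
E
```

```text
17.2 [ 0.5288 -0.0703  0.082 ] tilt [-0.0008  0.0022] fix [-0.     -0.0007 -0.0022] jawyaw 0.0299 F [-2.6  3.7 -1.3] M [ 0.74  0.7  -0.01] w 0.0253 j [-13.   2. 103.   0.  75. -15.]
to target [  1.2 151.1 -24.3]
(np.float64(0.5815726072345249), np.float64(-0.13300712209145854), np.float64(-1.546))
```

View pics/p2.png

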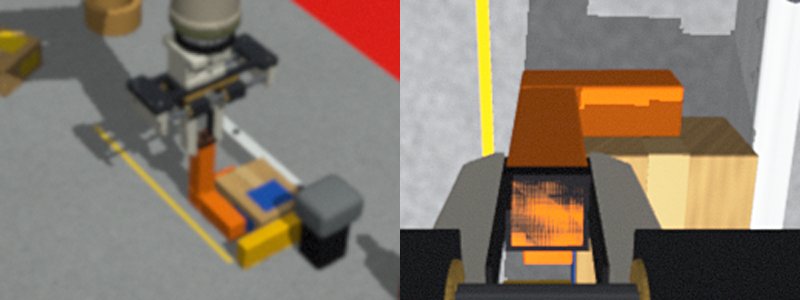

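The picture shows the stick nesting the carton's rear corner and the carton up against the fence and stop. I set the stick down and open the gripper.

{"op": "carry_out", "data": {"moves": [[[1,0,0,0,0,-0.002,20],[0.8,0,0,0,0,0,20],[0,0,0,0,0,0,93],[0,0,0,0,0,0,93],[0,0,0,0,0,0,93],[0,0,0,0,0,0,93],[0,0,0,0,0,0,93],[0,0,0,0,0,0,93],[0,0,0,0,0,0,93],[0,0,0,0,0,0,93],[0,0,0,0,0,0,93],[0,0,0,0,0,0,93]]]}}

```text
t: 18.5
tool_pos: [0.5328, -0.073, 0.084]
ee_rot: [-30.2, 89.5, -28.6]
wrist_force: [1.1, 0.3, 0.1]
width: 0.0924
```

```bash
python3 st.py .529 -.0703 .2
```

```text
18.5 [ 0.5328 -0.073   0.084 ] tilt [ 0.008  -0.0044] fix [0.     0.0079 0.0046] jawyaw 0.0292 F [1.1 0.3 0.1] M [-0.04  0.04  0.01] w 0.0924 j [-13.   2. 103.  -0.  74. -15.]
to target [-116.     2.3   -2.8]
```

{"op": "carry_out", "data": {"moves": [[[-10,0,-1,0,0.005,0.003,93],[-20,0,-1,0,0,0,93],[-25,0,0,0,0,0,93],[-25,0,0,0,0,0,93],[-25,0,0,0,0,0,93],[-25,0,0,0,0,0,93],[-15,15,-10,0,0,0,93],[0,30,-10,0,0,0,93],[0,35,-10,0,0,0,93],[0,35,-10,0,0,0,93],[0,35,-10,0,0,0,93],[0,30,-5,0,0,0,93],[0,10,0,0,0,0,93],[0,0,0,0,0,0,93]]]}}

```text
t: 19.9
tool_pos: [0.4679, 0.1208, 0.2466]
ee_rot: [0.3, 89.5, 1.9]
wrist_force: [0.3, 0.2, -0.3]
width: 0.0927
```

```bash
python3 st.py; python3 look.py "(.5816,-.133,-1.546)" scene side wrist
python3 - <<'E'
from look import *
out=[]
for n,o,wh in(('side',(200,150),(200,150)),('wrist',(200,120),(260,195)),):
    d=snap(n)
    for b in masks_of(n,'stick_grip')[:1]: print(n,'stick',silfit([d],[b['mask'].astype(np.float32)],STK,(.529,-.0715,-1.546)))
    im=cv2.cvtColor(d['frame'],cv2.COLOR_RGB2BGR)[o[1]:o[1]+wh[1],o[0]:o[0]+wh[0]];out.append(cv2.resize(im,(400,300),interpolation=cv2.INTER_CUBIC))
cv2.imwrite('pics/p3.png',np.hstack(out))
E
```

```text
19.9 [0.4679 0.1208 0.2466] tilt [0.0091 0.0003] fix [-0.      0.0091 -0.0001] jawyaw 0.0267 F [ 0.3  0.2 -0.3] M [-0.09  0.05  0.06] w 0.0927 j [  8. -12. 100.  -0.  92.   7.]
scene carton 0.87 [ 0.5725 -0.1205 -1.5208] [-62.8 -48.8   1.4] 0.299
side carton 0.97 [ 0.594  -0.1103 -1.8353] [-72.3 -27.  -16.6] 0.378
wrist carton 0.63 [ 0.5844 -0.1335 -1.5084] [-49.4 -37.2   2.2] 1.636
stick in guide [-3.045e+02 -1.472e+02 -1.000e-01]
side stick (array([ 0.53098171, -0.06851855, -1.53600306]), np.float64(0.24969623982906342))
wrist stick (array([ 0.52864549, -0.07444145, -1.39169575]), np.float64(0.6267406940460205))
```

View pics/p3.png

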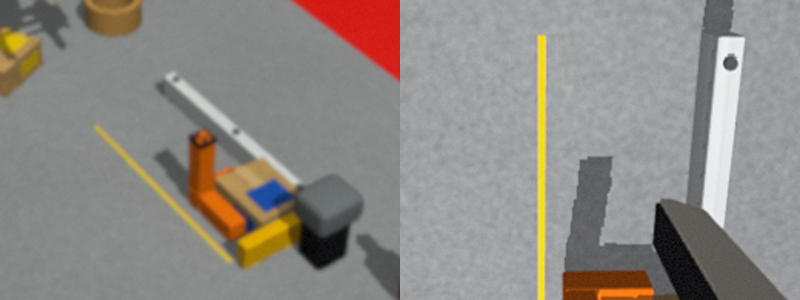

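Run:
```python
from look import *
S=snap('scene');ms=masks_of('scene','carton')[0]['mask'].astype(np.float32);D=snap('side');md=masks_of('side','carton')[0]['mask'].astype(np.float32)
ca=(.5816,-.133,-1.546);st=(.530,-.071,-1.546);out=[]
for d,m,n in((S,ms,'scene'),(D,md,'side')):
    occ=np.clip(sil(d,st,STK)+sil(d,g,[(0,20,-120,20,0,32),(25,85,-55,15,70,110)]),0,1)
    v=(occ<.1)&~((cv2.cvtColor(d['frame'],cv2.COLOR_RGB2HSV)[...,1]>200))
    c=lambda p:(np.abs(sil(d,p,[CART])-m)*v).sum()/m.sum()
    r=minimize(c,ca,method='Nelder-Mead',options=dict(initial_simplex=np.array(ca)+np.array([[0,0,0],[.012,0,0],[0,.012,0],[0,0,.1]])));print(n,ing(r.x),r.fun,'home cost',c(ca))
for d,o in((S,(195,215)),(D,(255,180))):
    im=cv2.cvtColor(d['frame'],cv2.COLOR_RGB2BGR)[o[1]:o[1]+100,o[0]:o[0]+100];im=cv2.resize(im,None,fx=4,fy=4,interpolation=cv2.INTER_CUBIC)
    drawbox(im,d,ca,CART,(0,255,0),4,np.array(o)-.5)
    for b in STK: drawbox(im,d,st,b,(255,255,0),4,np.array(o)-.5)
    out.append(im)
cv2.imwrite('pics/p4.png',np.hstack(out))
```

```text
scene [-63.3 -51.5   0.6] 0.028361782431602478 home cost 0.124583684
side [-53.2 -37.   -0.1] 0.015020898543298244 home cost 0.039511494
```

View pics/p4.png

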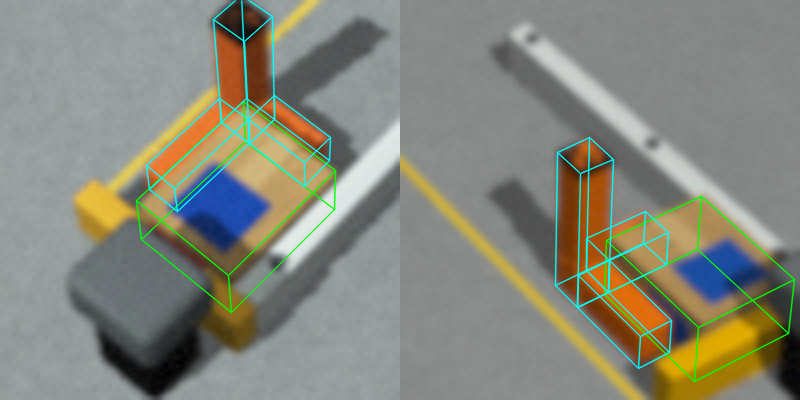

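The overlay shows the home-pose box matching the carton's visible corners in both views. The scene fit (−63, −51) disagrees with the side fit (−53, −37). The scanner's shadow and occlusion probably bias it, so I take one overhead wrist measurement.

{"op": "carry_out", "data": {"moves": [[[-20,-10,5,0,0.009,0,93],[-20,-25,5,0,0,0,93],[-15,-30,5,0,0,0,93],[-5,-30,5,0,0,0,93],[0,-25,5,0,0,0,93],[0,-10,0,0,0,0,93],[0,0,0,0,0,0,93]]]}}

```text
t: 21.3
tool_pos: [0.4963, -0.0131, 0.3076]
ee_rot: [-171.5, 89.9, -169.9]
wrist_force: [0.5, 0.7, 0.1]
width: 0.0927
```

```bash
python3 st.py
python3 - <<'E'
from look import *
d=snap('wrist');ms=masks_of('wrist','carton');print([(q['confidence'],q['rect']) for q in ms]);m=ms[0]['mask'].astype(np.float32)
print('stick',[(q['confidence'],q['rect']) for q in masks_of('wrist','stick_grip')])
ca=(.5816,-.133,-1.546);st=(.530,-.071,-1.546)
occ=sil(d,st,STK)
v=occ<.1
c=lambda p:(np.abs(sil(d,p,[CART])-m)*v).sum()/m.sum()
r=minimize(c,ca,method='Nelder-Mead',options=dict(initial_simplex=np.array(ca)+np.array([[0,0,0],[.012,0,0],[0,.012,0],[0,0,.1]])));print(ing(r.x),r.fun,'home',c(ca))
# rows down the carton column at guide y=-40..: colours across carton front / stop
f=cv2.cvtColor(d['frame'],cv2.COLOR_RGB2HSV)
for y in(-60,-75):
    for x in(-20,-12,-8,-4,0,4,8,14):
        z=50 if x<0 else 32
        u=proj(d,T(g,[[x,y,z]]))[0].round().astype(int)
        print((x,y),u,f[u[1],u[0]] if 0<=u[1]<420 else None)
E
```

```text
21.3 [ 0.4963 -0.0131  0.3076] tilt [-0.0023 -0.0004] fix [-0.     -0.0023  0.0003] jawyaw 0.0276 F [0.5 0.7 0.1] M [-0.02  0.08  0.  ] w 0.0927 j [ -7. -10.  91.  -0.  99.  -9.]
[(0.62, [306.8, 206.5, 60.4, 80.4])]
stick [(0.81, [288.9, 193.0, 51.9, 66.2])]
[-51.5 -37.8   0.5] 0.01937440223991871 home 0.05223769
(-20, -60) [320 275] [109 225 198]
(-12, -60) [320 280] [111 198 206]
(-8, -60) [320 282] [ 17 132 213]
(-4, -60) [319 285] [ 16 118 212]
(0, -60) [318 281] [ 11  69 174]
(4, -60) [318 283] [ 16 128 211]
(8, -60) [318 286] [ 19 152 225]
(14, -60) [317 289] [ 25 239 246]
(-20, -75) [309 275] [ 17 126 220]
(-12, -75) [309 280] [ 18 125 218]
(-8, -75) [309 282] [ 18 126 210]
(-4, -75) [309 285] [ 17 117 209]
(0, -75) [308 281] [ 17 122 199]
(4, -75) [308 283] [ 18 125 188]
(8, -75) [307 286] [ 23 203 242]
(14, -75) [307 289] [ 24 251 246]
```

The overhead view gives the carton at (−51.5, −37.8) mm, turned 0.5°. It is directly against the stop, with no bench showing between. I hand in.

```bash
python3 -c "
from cell import *
print(sign_off())"
```

```text
the job is handed in; nothing more can be done
None
```

I gripped the orange stick by its handle and pressed the blue-labelled carton flat against the fence, with the wrist force rising to about 10 N. I then fed it along the fence under a light press until the force jumped to 16 N at the end stop. The stick is set down and released, and the job was handed in at about 21 s. `sign_off()` gives no verdict, so I don't know the judged result.

- **Carton position:** the last overhead wrist fit put it at x = −51.5, y = −37.8 mm, turned 0.5°. Home is −50, −40. The side view agreed, at −53, −37.
- **Disagreement:** the scene-camera fit read −63, −51 mm, which is only just inside the limits. I discounted it because the stop and scanner hide the carton's front and the scanner's shadow darkens it. The contact forces and the other two views contradict it.
- **Stick:** it looked upright after release, and the gripper was open and clear of everything. I judged the tilt from the pictures only and did not measure it.
- **Yellow-labelled carton:** the arm never went near it, but I did not re-measure its position at the end.

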